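# Hold a spring-tipped reading probe on a reference tile

### The job

Take the yellow hand probe out of its holder and set its red spring tip inside the blue ring on the white reference tile, with the probe square to the sloping face. Press gently until the spring tip has gone in about half way, and finish like that, still gripping the probe and keeping it there for the reading. Keep the probe off the tile with the orange ring and leave everything else where it stands.

Things in the scene. Friction and masses are not known exactly. Their poses are not given: they have to be found in the camera images.
- probe: Hand probe, 0.12 kg, upright in its holder. Origin on its axis under the black collar (30 mm across, 6 thick), z toward the butt. Yellow grip with black ribs, 22 x 22 mm square, sides along x and y, z = 6 to 56 mm; black cap 16 mm across to 62. Below the collar an aluminium nose, 14 mm across, to z = -50, then the red spring tip, 9 mm across, to z = -72 mm.
- probe_tip (a point): The end of the red spring tip, on the probe's axis, 72 mm below the probe's origin when not pressed; its z axis is the probe's.
- plunger (a joint): How far the red spring tip is pushed into the nose: 0 free, 0.012 m fully in (hard stop). It yields at 1.0 N and takes 0.25 N per mm: 2.5 N half way, 4 N at the stop.
- holder: Fixed probe holder: base 80 x 80 mm, two posts, grey top plate 50 (x) x 70 (y) mm with its upper face 90 mm above the worktop. Origin on the worktop under the plate's 18 mm square hole. The probe's collar rests on the plate, its nose hangs through the hole: it draws straight up, 72 mm to clear.
- tile_blue: White ceramic tile, 64 x 64 mm, with a blue ring (20 mm inside, 28 mm outside diameter) round a black dot. Origin: the dot, in the middle of the upper face, 65 mm above the worktop; z is the face's outward normal, y the horizontal hinge through the dot, x up the slope. It leans 9 to 29 degrees toward the stage's front (-x, roughly toward the robot); the hinge is stiff, 0.8 N m.
- tile_orange: White ceramic tile, 64 x 64 mm, with an orange ring (20 mm inside, 28 mm outside diameter) round a black dot. Origin: the dot, in the middle of the upper face, 65 mm above the worktop; z is the face's outward normal, y the horizontal hinge through the dot, x up the slope. It leans 9 to 29 degrees toward the stage's front (-x, roughly toward the robot); the hinge is stiff, 0.8 N m.
- stage_blue: Stage fixed to the worktop that carries the blue-ringed tile. Origin on the worktop under the dot, z up, y along the hinge. Base 90 x 96 mm, 12 mm high; two cheeks, 26 mm wide in x, rise 10 mm above the dot 38 to 46 mm either side of it; a clamp knob reaches 60 mm out on +y.
- stage_orange: Stage fixed to the worktop that carries the orange-ringed tile. Origin on the worktop under the dot, z up, y along the hinge. Base 90 x 96 mm, 12 mm high; two cheeks, 26 mm wide in x, rise 10 mm above the dot 38 to 46 mm either side of it; a clamp knob reaches 60 mm out on +y.
- carton_small: Bystander: small white and blue carton, 32 x 38 x 85 mm high, origin under its middle.
- vial_small_1: Bystander: small clear vial with grey cap and green-edged label, 44 mm across, 98 mm high, origin under its middle.
- jar_blue: Bystander: jar with blue lid and dark blue label, 72 mm across, 60 mm high, origin under its middle.
- violet_bottle: Bystander: violet bottle, 39 mm across, 75 mm high, origin under its middle.
Not all that is in view belongs to the job. Leave any purple look-alike of the probe alone.

How it is judged:
On the way:
1. the probe is held by the fingers, drawn clear of its holder (z of probe in the frame of holder above 0.15 m and contact force between the fingers and probe above 1 N and contact force between probe and holder below 0.05 N), for 0.1 s.
At the end, for the whole second after the job is handed in: The fingers still hold the probe at rest; its red tip is inside the blue ring (within 10 mm of the dot), its axis square to the tile's face within 10 degrees, the spring tip pushed in 2 to 10 mm of its 12 mm, and the force on the tile is 0.5 to 8 N (distance between probe_tip and tile_blue below 0.01 m and angle between the z axis of probe and the z axis of tile_blue, either way round below 0.17 rad and z of probe in the frame of tile_blue above 0.04 m and value of joint plunger between 0.002 and 0.01 m and contact force between probe and tile_blue between 0.5 and 8 N and contact force between the fingers and probe above 1 N and linear speed of probe below 0.02 m/s); the arm keeps its last pose, push and grip.
It fails at once if the probe is pressed on the blue-ringed tile with more than 15 N (contact force between probe and tile_blue above 15 N).
It fails at once if the probe touches the orange-ringed tile (contact force between probe and tile_orange above 0.5 N).
It fails at once if a bystander is moved by more than 15 mm (distance of any of carton_small, vial_small_1, jar_blue, violet_bottle from where it was at the start of the episode above 0.015 m).
It also fails if it takes over 32 s, if anything falls off the work surface, if the arm or the gripper's body presses on something with over 40 N, if the wrist force passes 120 N, or if a joint passes its speed limit or range.

### The arm

A 6-joint arm with a two-finger parallel gripper is mounted at the origin on a cart in front of the work surface, level with it; the furniture and walls round the work are solid. World frame = base frame: x ahead of the robot, y to its left, z up, the work surface at z = 0. Lengths are in m, angles in rad, forces in N, time in s.
With the tool pointing down it reaches from about 0.25 to 0.725 m from the base axis. Payload 4 kg.
Tool frame: the origin (TCP) lies between the finger pads; the fingertips stand 8 mm ahead of it and the grasp point (between the pads) lies 11 mm behind it (bot.tip_reach is the distance from the TCP to the fingertips, in m); z points along the fingers, y is the line along which they close (so a half turn about z gives the same grasp; the last joint's range is limited). The gripper opens to 85 mm and grips with 20 to 120 N. Pads are 22 mm wide; open, the fingers measure 114 mm over their backs; the gripper's body (76 mm by 85 mm) begins 54 mm behind the grasp point. The pads swing forward as they close: fully open they stand 13 mm farther back than shut.
Start: joints at [1.122, 0.241, 0.005, 1.335, 0, 1.571], TCP at [0.217, 0.45, 0.239] pointing down, gripper open.
Joint ranges: [-2.72, 2.72], [-1.05, 1.87], [-1.09, 1.28], [-1.99, 2.15], [-1.42, 1.44], [-3.14, 3.14]. Speed limits (rad/s): [2.79, 2.79, 3.14, 3.14, 3.14, 3.14].

### API

Orientations are given as a unit quaternion [x, y, z, w].
In Python, from workcell import bot gives the robot as it stands.
- The arm moves only by the tool move_arm, never from a script. Its argument "deltas" is a list of rows, each a list of 7 numbers: the opening, from 0 (shut) to 1 (fully open), then the shift along the tool's x, y, z in mm, then the turn, a rotation vector about the tool's x, y, z in degrees. In form: [[gripper, tx, ty, tz, ax, ay, az], ...]. A call has 1 to 10 rows; each row shifts and turns the commanded pose from where the row before left it, along the tool's axes as they then stand; what a row does not reach is not made up. A row lasts 1/12 s, in which the tool goes at most 41.7 mm and 7.16 degrees, less where a joint would pass 70% of its speed; a pose out of reach is approached as far as the arm can. A call is refused whole if a number of a shift passes 41.7 or a number of a turn 7.16, either way. A call with a gripper value outside its range is refused whole. The fingers move at their own pace and stop on an object; the grip force is fixed at half the most. Time passes only in rows, so rows that do not move let the fingers close. It gives the time, the measured TCP pose, the force, the opening and the grip force at its end, in the units of the state.
- bot.get_obs(): the state, without advancing time (a new reading comes with each control period).
- bot.camera(name): name is "side" or "top"; returns the picture (480x640x3 uint8, blue, green, red); there is no depth.
- bot.calibration(name): a dict with "K" (3x3 intrinsics, pixels), "position" and "orientation" of the camera in the world. Camera axes: x right, y down, z forward; pixel columns grow to the right and rows downward; lengths in m; the calibration is good to about 2 mm. A picture is of the moment at which its call begins. calibration takes no time and is no camera call.
- bot.job_done(): hands the job in; it is judged then, once.
Trained networks look in the newest picture that a camera, given by its name, has taken for a name from the list of things; names that differ only in an ending like _2 or _b are one class to them, and where a whole thing is asked for, a point or a joint stands for the part that bears it (a point fixed in the world has none). Each returns a list of dicts, best first, with "conf" (0 to 1); they miss things now and then, are a little off and sometimes report something else, mostly with a low value. They report only what shows in the picture. A call takes as long as a camera call. They do not tell look-alikes from the thing itself.
- bot.outline_of(query, camera): "pixels" (480x640 bool, what is visible of it) and "rect" ([left, top, width, height] in pixels, round what is visible of it).
The state is a dict: "clock": time; "joint_pos": joint angles; "joint_vel": joint speeds; "tau": joint torques, N m; "eef_pos": TCP position; "tool_rot": TCP orientation; "ft_force": force on the tool from outside, world axes, zero at the start; "ft_torque": the same for the moment, N m; "grip_width": finger opening in m; "grasp_force": force on a finger pad.
Only numpy, scipy, OpenCV 4.12 (cv2) and the standard library are available. Lean on these libraries where they do the work, as an engineer would, in place of code of your own. Each camera call takes 0.05 s, during which the arm holds its last target. There are 200 camera calls.

## Working session

There is one attempt and no reset: what is moved stays moved. The work goes in short steps, Python scripts to look and compute and a tool call to move; the robot and the scene stay as the last step left them, time stands still between calls to the robot, and variables do not carry over. Pictures are saved under pics/ and viewed, at most 10 in all, crops included, and the job is handed in when it is done.

Besides the shell and the picture viewer there is one more tool, called after ">>>" as a command line: name --pt "numbers of a row" for each row, then --argument value for the rest. move_arm: Moves the arm, as the interface text tells. Its arguments: {"type":"object","properties":{"deltas":{"type":"array","items":{"type":"array","items":{"type":"number"}}}},"required":["deltas"]}

```bash
mkdir -p pics; python3 - <<'E'
from workcell import bot
import cv2,numpy as np
for n in("side","top"):
    cv2.imwrite(f"pics/{n}0.png",bot.camera(n)); c=bot.calibration(n); print(n,c)
    for q in("probe","holder","tile_blue","tile_orange","stage_blue"):
        print(q,[(round(d["conf"],2),d["rect"]) for d in bot.outline_of(q,n)[:3]])
print(bot.get_obs())
E
```

```text
side {'K': array([[448.38689408,   0.        , 327.45760811],
       [  0.        , 448.38689408, 245.9095513 ],
       [  0.        ,   0.        ,   1.        ]]), 'position': array([ 0.58172381, -0.67258446,  0.63020323]), 'orientation': array([ 0.90356126, -0.01118038, -0.00271622, -0.42830442])}
probe [(0.92, [324.0, 344.1, 19.5, 56.9]), (0.91, [307.5, 273.7, 18.2, 59.5]), (0.88, [239.7, 317.0, 22.8, 57.7])]
holder [(0.8, [288.3, 291.6, 63.6, 69.4])]
tile_blue [(0.71, [280.8, 226.7, 52.1, 66.6]), (0.65, [280.2, 177.5, 37.0, 31.5])]
tile_orange [(0.95, [286.3, 234.3, 42.7, 34.0])]
stage_blue [(0.71, [275.6, 173.6, 51.6, 55.9])]
top {'K': array([[531.78330877,   0.        , 325.10479942],
       [  0.        , 531.78330877, 238.01511292],
       [  0.        ,   0.        ,   1.        ]]), 'position': array([ 0.42277271, -0.01006459,  1.04192572]), 'orientation': array([ 0.70476975, -0.70350348,  0.06092123, -0.06834512])}
probe [(0.72, [409.6, 243.1, 18.5, 22.2]), (0.56, [442.5, 301.8, 22.2, 21.7]), (0.53, [167.3, 252.9, 69.7, 65.7])]
holder [(0.69, [382.3, 236.3, 54.8, 55.5])]
tile_blue []
tile_orange [(0.66, [293.9, 249.3, 45.6, 50.4])]
stage_blue [(0.58, [169.5, 254.2, 65.5, 66.2])]
{'clock': 0.6, 'joint_pos': array([ 1.12201617e+00,  2.40586070e-01,  4.97264125e-03,  1.33520908e+00,
       -1.25847835e-05,  1.57077502e+00]), 'joint_vel': array([ 6.69640803e-04, -3.19533936e-04, -4.69537796e-05, -1.01082030e-03,
        5.23027982e-04, -2.62705630e-05]), 'tau': array([-3.66415607e-04, -3.71974003e+01,  2.52571285e+01,  1.42215718e-03,
       -4.13685223e-05, -3.12186906e-06]), 'eef_pos': array([0.21692927, 0.45047137, 0.23930297]), 'tool_rot': array([ 2.22501384e-01,  9.74932374e-01, -1.41646092e-05,  3.22121587e-06]), 'ft_force': array([-0.62753818,  0.21079082,  0.02201991]), 'ft_torque': array([-0.00917425,  0.00729743,  0.01109912]), 'grasp_force': 0.0, 'grip_width': 0.08533736156692512}
```

View pics/side0.png

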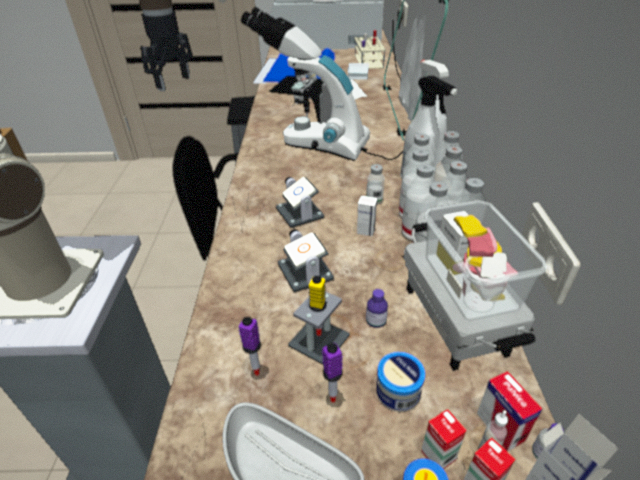

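View pics/top0.png

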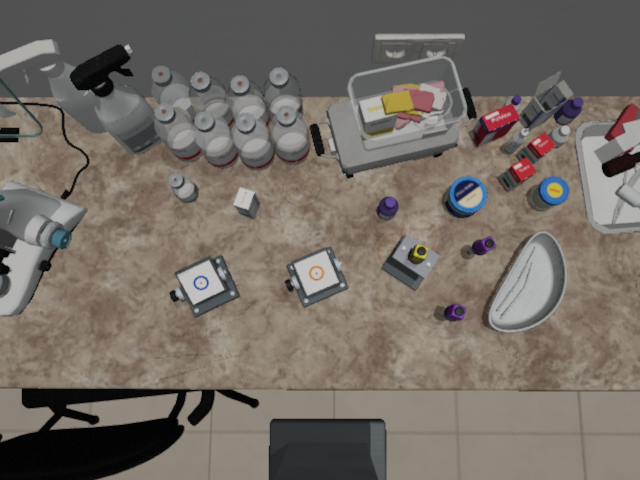

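Probe candidates: yellow in the holder, top (420,254) / side (317,292); purple look-alikes at top (484,246), (455,313) / side (333,362), (250,335). I choose the yellow one and check it in a close crop, together with the blue tile.

```bash
python3 - <<'E'
import cv2,numpy as np
s=cv2.imread("pics/side0.png");t=cv2.imread("pics/top0.png")
f=lambda im,x,y,w:cv2.resize(im[y:y+w*3//4,x:x+w],(400,300),interpolation=cv2.INTER_CUBIC)
cv2.imwrite("pics/crop1.png",np.vstack([np.hstack([f(t,370,225,80),f(t,164,250,80)]),np.hstack([f(s,275,265,100),f(s,265,170,80)])]))
E
```

```text
(no output)
```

View pics/crop1.png

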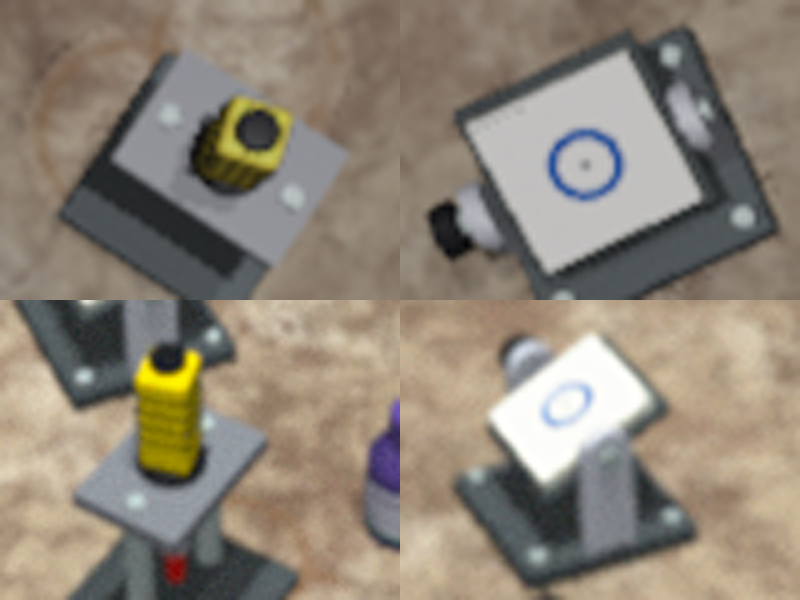

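The crop confirms it: yellow probe with black cap at top (421.5,250.5), side (317,279), red tip hanging through the plate, and the blue-ring dot at top (201,283), side (298,191). Next I fit poses from the corners.

```bash
cat > h.py <<'E'
import numpy as np
from workcell import bot
from scipy.spatial.transform import Rotation as R
from scipy.optimize import least_squares
C={n:bot.calibration(n) for n in("side","top")}
def proj(n,P):
    c=C[n];p=(np.atleast_2d(P)-c["position"])@R.from_quat(c["orientation"]).as_matrix()
    return p[:,:2]/p[:,2:]*c["K"][0,0]+c["K"][:2,2]
def ray(n,uv,z):
    c=C[n];d=R.from_quat(c["orientation"]).as_matrix()@np.linalg.solve(c["K"],[*uv,1.])
    return c["position"]+d*(z-c["position"][2])/d[2]
def unc(p,o,s,off): return (np.array(p,float)-off+.5)/s-.5+o
E
python3 - <<'E'
from h import *
print("cap",ray("top",unc([258,130],[370,225],5,[0,0]),.152),ray("side",unc([168,357],[275,265],4,[0,300]),.152))
q=[ray("top",unc(p,[370,225],5,[0,0]),.146) for p in([236,97],[292,106],[278,160],[222,152])]
q=np.array(q);print("grip sq",q,q.mean(0),[np.degrees(np.arctan2(*(q[(i+1)%4]-q[i])[[1,0]])) for i in range(4)],np.linalg.norm(np.roll(q,-1,0)-q,axis=1))
pl=np.array([ray("top",unc(p,[370,225],5,[0,0]),.09) for p in([185,48],[348,152],[272,265],[112,160])])
print("plate",pl.mean(0),np.linalg.norm(np.roll(pl,-1,0)-pl,axis=1))
T=[unc(p,[164,250],5,[400,0]) for p in([628,48],[705,200],[550,275],[465,125],[586,164])]
S=[unc(p,[265,170],5,[400,300]) for p in([490,412],[597,335],[548,485],[567,404])]
print("dot",ray("top",T[4],.065),ray("side",S[3],.065))
# corner order top image: up, right, bottom, left ; image up=+x, right=-y
L=np.array([[1,1,0],[1,-1,0],[-1,-1,0],[-1,1,0],[0,0,0]])*.032
def M(p): return R.from_euler("ZY",[p[2],-p[3]]).as_matrix()
def fit(p,full=0):
    W=lambda l:np.array([p[0],p[1],.065])+l@M(p).T
    # top order: 628,48 & 465,125 up-slope?
    r=[proj("top",W(L[[1,2,3,0,4]]))-T]
    r+=[proj("side",W(L[[0,1,3,4]]))-S]
    return np.vstack(r).ravel()
for tilt in(.2,.45):
  for y in(-2.6,-1.1,.4,2.):
    s=least_squares(fit,[.34,.23,y,tilt],loss="soft_l1");print(s.x.round(4),s.cost)
s=least_squares(fit,[.34,.23,.4,.3],loss="soft_l1")
print(fit(s.x).reshape(-1,2).round(1))
for n in("orange",):
  print(ray("top",[316.5,273],.065))
for nm,uv,z in(("carton",[246,202],.08),("vial",[182,187],.09),("jar",[466,197],.06),("violet",[388,208],.07),("purp",[484,246],.09),("purp2",[455,313],.09)):print(nm,ray("top",uv,z).round(3))
E
```

```text
cap [ 0.56601904 -0.1630572   0.152     ] [ 0.56706491 -0.16781186  0.152     ]
grip sq [[ 0.57838371 -0.15693558  0.146     ]
 [ 0.57528646 -0.17591375  0.146     ]
 [ 0.55666899 -0.17056217  0.146     ]
 [ 0.55939532 -0.15163979  0.146     ]] [ 0.56743362 -0.16376282  0.146     ] [np.float64(-99.2689914199404), np.float64(163.96275043855243), np.float64(81.80125592573641), np.float64(-15.58358992939094)] [0.01922924 0.01937136 0.01911778 0.01971305]
plate [ 0.56653744 -0.1630008   0.09      ] [0.06930214 0.05001936 0.06808665 0.04948664]
dot [0.52019058 0.22953864 0.065     ] [0.52036821 0.22694544 0.065     ]
[ 0.5195  0.2288 -5.8257  0.7099] 78.50548786608243
[0.5195 0.2288 0.4575 0.7099] 78.50548783971202
[0.5195 0.2288 0.4575 0.7099] 78.50548775211779
[0.5195 0.2288 0.4575 0.7099] 78.50548774098672
[ 0.5195  0.2288 -5.8257  0.7099] 78.5054877836522
[0.5195 0.2288 0.4575 0.7099] 78.5054877701157
[0.5195 0.2288 0.4575 0.7099] 78.50548772757217
[0.5195 0.2288 0.4575 0.7099] 78.5054878007304
[[  0.    2.7]
 [  0.   -1.6]
 [ -0.2  -1.6]
 [  0.3   2.8]
 [  0.4   0.4]
 [ 18.3 -18.4]
 [  8.5   9.5]
 [-10.7 -12.9]
 [ -0.4  -0.4]]
[0.5379368  0.01619287 0.065     ]
carton [0.669 0.148 0.08 ]
vial [0.695 0.267 0.09 ]
jar [ 0.684 -0.267  0.06 ]
violet [ 0.66  -0.117  0.07 ]
purp [ 0.585 -0.287  0.09 ]
purp2 [ 0.464 -0.23   0.09 ]
```

```bash
python3 - <<'E'
from h import *
T=[unc(p,[164,250],5,[400,0]) for p in([628,48],[705,200],[550,275],[465,125],[586,164])]
S=[unc(p,[265,170],5,[400,300]) for p in([490,412],[597,335],[548,485],[567,404])]
L=np.array([[1,1,0],[1,-1,0],[-1,-1,0],[-1,1,0],[0,0,0]])*.032
def fit(p):
    W=lambda l:np.array([p[0],p[1],.065])+l@R.from_euler("ZY",[p[2],-p[3]]).as_matrix().T
    return np.vstack([proj("top",W(L[[1,2,3,0,4]]))+[p[4],p[5]]-T,proj("side",W(L[[3,0,2,4]]))+[p[6],p[7]]-S, [p[4:6]*.5,p[6:8]*.5]]).ravel()
for l in("linear","soft_l1"):
    s=least_squares(fit,[.52,.23,.4,.3,0,0,0,0],loss=l);print(s.x.round(4),np.degrees(s.x[2:4]),s.cost);print(fit(s.x).reshape(-1,2).round(1))
E
```

```text
[ 0.5212  0.2284  0.4576  0.4502 -0.3708  0.3272  0.3718  0.7014] [26.22043854 25.79265104] 1.7461356841641962
[[-0.3  0.4]
 [ 0.1 -0.4]
 [-0.3 -0.2]
 [ 0.3  0.3]
 [ 0.3 -0.2]
 [ 0.   0.5]
 [-0.1 -0.1]
 [-0.8 -0.9]
 [ 0.8  0.4]
 [-0.2  0.2]
 [ 0.2  0.4]]
[ 0.5212  0.2285  0.4576  0.4443 -0.3236  0.3235  0.38    0.6753] [26.22078253 25.45389098] 1.5841810936870924
[[-0.3  0.4]
 [ 0.1 -0.4]
 [-0.3 -0.2]
 [ 0.3  0.3]
 [ 0.3 -0.2]
 [ 0.   0.4]
 [-0.1 -0.1]
 [-0.8 -1. ]
 [ 0.8  0.3]
 [-0.2  0.2]
 [ 0.2  0.3]]
```

```bash
cat >> h.py <<'E'
def down(az): # tool y at azimuth az (deg), z down
    a=np.radians(az);y=np.array([np.cos(a),np.sin(a),0]);z=np.array([0,0,-1.]);return np.column_stack([np.cross(y,z),y,z])
def plan(p,Rt,N):
    o=bot.get_obs();R0=R.from_quat(o["tool_rot"]).as_matrix()
    w=R.from_matrix(R0.T@Rt).as_rotvec()/N
    A=sum(R.from_rotvec(w*k).as_matrix() for k in range(N))
    t=np.linalg.solve(A,R0.T@(np.array(p)-o["eef_pos"]))
    print("t=%.3f"%o["clock"],"row mm",(t*1e3).round(2),"deg",np.degrees(w).round(3),"F",o["ft_force"].round(2),"w",round(o["grip_width"],4),round(float(o["grasp_force"]),1))
E
python3 -c "
from h import *
plan([.567,-.164,.24],down(-12.3),20)"
```

```text
t=0.600 row mm [-3.811e+01  1.170e+00 -3.000e-02] deg [-0.     0.     3.829] F [-0.63  0.21  0.02] w 0.0853 0.0
```

>>> move_arm --pt "1 -38.1 1.2 0 0 0 3.83" --pt "1 -38.1 1.2 0 0 0 3.83" --pt "1 -38.1 1.2 0 0 0 3.83" --pt "1 -38.1 1.2 0 0 0 3.83" --pt "1 -38.1 1.2 0 0 0 3.83" --pt "1 -38.1 1.2 0 0 0 3.83" --pt "1 -38.1 1.2 0 0 0 3.83" --pt "1 -38.1 1.2 0 0 0 3.83" --pt "1 -38.1 1.2 0 0 0 3.83" --pt "1 -38.1 1.2 0 0 0 3.83"

```text
clock: 1.43
eef_pos: [0.5, 0.2028, 0.2392]
tool_rot: [0.531, 0.847, 0.0, 0.0]
ft_force: [0.9, 0.9, -0.4]
grip_width: 0.0851
grasp_force: 0.0
```

>>> move_arm --pt "1 -38.1 1.2 0 0 0 3.83" --pt "1 -38.1 1.2 0 0 0 3.83" --pt "1 -38.1 1.2 0 0 0 3.83" --pt "1 -38.1 1.2 0 0 0 3.83" --pt "1 -38.1 1.2 0 0 0 3.83" --pt "1 -38.1 1.2 0 0 0 3.83" --pt "1 -38.1 1.2 0 0 0 3.83" --pt "1 -38.1 1.2 0 0 0 3.83" --pt "1 -38.1 1.2 0 0 0 3.83" --pt "1 -38.1 1.2 0 0 0 3.83"

```text
clock: 2.27
eef_pos: [0.5674, -0.1655, 0.2391]
tool_rot: [0.78, 0.626, 0.0, 0.0]
ft_force: [0.6, 0.1, -0.7]
grip_width: 0.0851
grasp_force: 0.0
```

>>> move_arm --pt "1 0 0 0 0 0 0" --pt "1 0 0 0 0 0 0"

```text
clock: 2.43
eef_pos: [0.5668, -0.166, 0.239]
tool_rot: [0.78, 0.626, -0.0, -0.0]
ft_force: [-0.2, 0.3, 0.4]
grip_width: 0.0855
grasp_force: 0.0
```

```bash
python3 -c "
from h import *
import cv2
o=bot.get_obs();print(o['eef_pos'])
plan([.5668,-.1645,.113],down(-12.3),5)
s=bot.camera('side');t=bot.camera('top')
f=lambda im,x,y:cv2.resize(im[y:y+150,x:x+133],(400,450))
cv2.imwrite('pics/ab.png',np.hstack([f(s,250,210),f(t,355,180)]))
"
```

```text
[ 0.56676753 -0.1659746   0.23900349]
t=2.433 row mm [ 0.29 -0.05 25.2 ] deg [-0.004 -0.002 -0.051] F [-0.19  0.34  0.37] w 0.0855 0.0
```

View pics/ab.png

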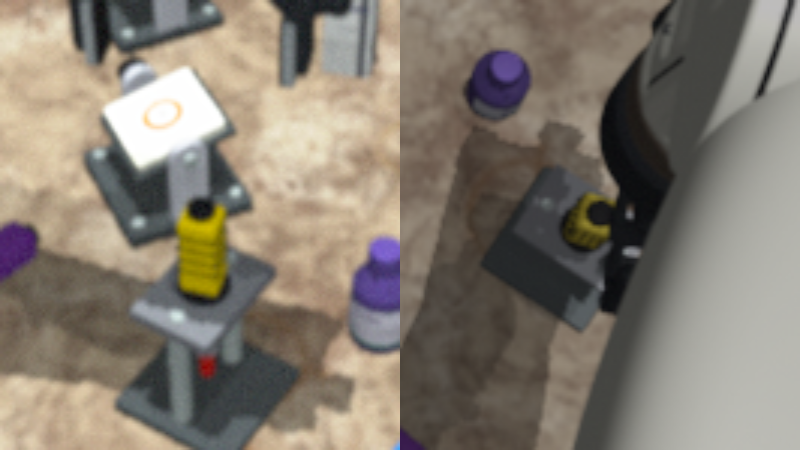

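The open fingers, at crop (90,30) and (300,45), straddle the probe, whose cap is at (202,208) in the side view. The scene is undisturbed, so I descend.

>>> move_arm --pt "1 0.3 0 25 0 0 0" --pt "1 0.3 0 25 0 0 0" --pt "1 0.3 0 25 0 0 0" --pt "1 0.3 0 25 0 0 0" --pt "1 0.3 0 25 0 0 0" --pt "1 0 0 1 0 0 0" --pt "1 0 0 0 0 0 0"

```text
clock: 3.12
eef_pos: [0.5666, -0.1601, 0.1121]
tool_rot: [0.778, 0.628, -0.001, -0.002]
ft_force: [0.6, 0.1, 1.4]
grip_width: 0.0858
grasp_force: 0.0
```

>>> move_arm --pt "0 0 0 0 0 0 0" --pt "0 0 0 0 0 0 0" --pt "0 0 0 0 0 0 0" --pt "0 0 0 0 0 0 0" --pt "0 0 0 0 0 0 0" --pt "0 0 0 0 0 0 0" --pt "0 0 0 0 0 0 0" --pt "0 0 0 0 0 0 0" --pt "0 0 0 0 0 0 0" --pt "0 0 0 0 0 0 0"

```text
clock: 3.95
eef_pos: [0.5682, -0.1624, 0.1145]
tool_rot: [0.779, 0.627, 0.001, 0.001]
ft_force: [-0.4, -0.8, 6.1]
grip_width: 0.0218
grasp_force: 57.8
```

>>> move_arm --pt "0 0 0 -5 0 0 0" --pt "0 0 0 -10 0 0 0" --pt "0 0 0 -15 0 0 0" --pt "0 0 0 -15 0 0 0" --pt "0 0 0 -20 0 0 0" --pt "0 0 0 -25 0 0 0" --pt "0 0 0 -25 0 0 0" --pt "0 0 0 -15 0 0 0" --pt "0 0 0 0 0 0 0" --pt "0 0 0 0 0 0 0"

```text
clock: 4.78
eef_pos: [0.568, -0.1623, 0.2441]
tool_rot: [0.779, 0.627, 0.001, 0.001]
ft_force: [0.2, 0.5, -2.4]
grip_width: 0.022
grasp_force: 57.7
```

```bash
python3 -c "
from h import *
import cv2
o=bot.get_obs();print(o['eef_pos'],o['tool_rot'],o['ft_force'],o['grip_width'],o['grasp_force'])
s=bot.camera('side')
p=proj('side',o['eef_pos'])[0].astype(int);print(p)
x,y=p[0]-60,p[1]-60
cv2.imwrite('pics/up.png',cv2.resize(s[y:y+120,x:x+120],(600,600),interpolation=cv2.INTER_CUBIC))
"
```

```text
[ 0.56797429 -0.16228871  0.24409906] [7.78888911e-01 6.27161189e-01 5.36075051e-04 7.86898836e-04] [ 0.20257102  0.48440823 -2.40899724] 0.021993103701372925 57.6880307123065
[315 229]
```

View pics/up.png

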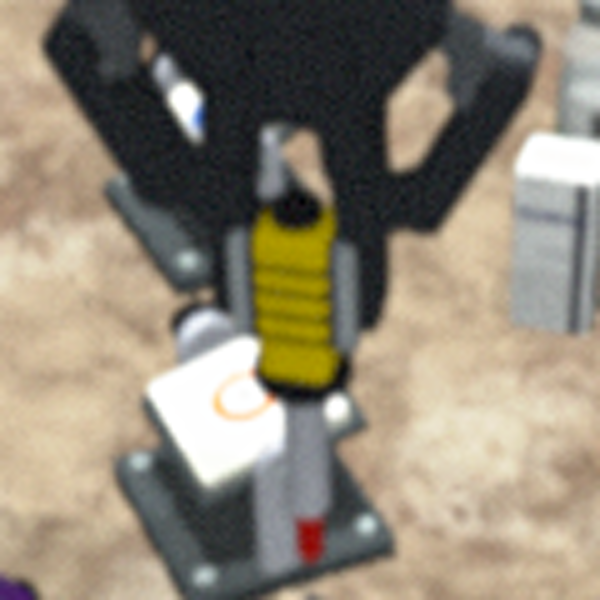

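The probe is held upright between the pads: cap crop (298,203), collar (302,385), red tip end (312,562), clear of the holder. I compare this with the expected in-hand geometry.

```bash
python3 - <<'E'
from h import *
o=bot.get_obs();Rt=R.from_quat(o["tool_rot"]).as_matrix()
off=lambda p:unc(p,[255,169],5,[0,0])
print(off([312,562]),off([298,203]))
for x in(-2,0,2):
  for d in(20,24.5,29): print(x,d,proj("side",o["eef_pos"]+np.array([[x,0,d+72],[x,0,d-62]])/1e3@Rt.T).round(1).tolist())
E
```

```text
[317. 281.] [314.2 209.2]
-2 20 [[316.4, 277.9], [313.6, 206.4]]
-2 24.5 [[316.5, 280.0], [313.7, 209.1]]
-2 29 [[316.6, 282.0], [313.8, 211.8]]
0 20 [[316.7, 277.0], [313.9, 205.6]]
0 24.5 [[316.8, 279.1], [314.0, 208.3]]
0 29 [[316.8, 281.2], [314.1, 211.0]]
2 20 [[317.0, 276.1], [314.2, 204.7]]
2 24.5 [[317.0, 278.2], [314.3, 207.5]]
2 29 [[317.1, 280.3], [314.4, 210.1]]
```

```bash
cat >> h.py <<'E'
DOT=np.array([.5207,.2285,.065]);TR=R.from_euler("ZY",[.4576,-.447]).as_matrix();TIP=np.array([-1.5,0,97])/1e3
RF=np.column_stack([np.cross(TR[:,0],-TR[:,2]),TR[:,0],-TR[:,2]])
def goal(s): return DOT+TR[:,2]*s-RF@TIP
def where():
    o=bot.get_obs();Rt=R.from_quat(o["tool_rot"]).as_matrix()
    print("tip in tile mm",((o["eef_pos"]+Rt@TIP-DOT)@TR*1e3).round(1),"axis err deg",np.degrees(np.arccos(-Rt[:,2]@TR[:,2])).round(2),"F.n",round(float(o["ft_force"]@TR[:,2]),2),o["eef_pos"].round(4))
E
python3 - <<'E'
from h import *
print(RF,goal(.07));plan(goal(.07),RF,20)
o=bot.get_obs();R0=R.from_quat(o["tool_rot"]).as_matrix()
w=R.from_matrix(R0.T@RF).as_rotvec()/20
A=sum(R.from_rotvec(w*k).as_matrix() for k in range(20));t=np.linalg.solve(A,R0.T@(goal(.07)-o["eef_pos"]))
p,r=o["eef_pos"],R0
for k in range(20):
    p=p+r@t;r=r@R.from_rotvec(w).as_matrix()
    if k%3==0:print(k,(p+r@TIP).round(3))
E
```

```text
[[-0.4417963   0.80897196  0.38778911]
 [ 0.89711539  0.39838891  0.19097186]
 [ 0.          0.43226224 -0.90174794]] [0.45527652 0.19795337 0.21559191]
t=4.833 row mm [18.75 -4.09  1.  ] deg [-1.235  0.429 -1.894] F [-0.25  0.2  -1.09] w 0.0222 57.7
0 [ 0.569 -0.144  0.145]
3 [ 0.572 -0.085  0.142]
6 [ 0.569 -0.026  0.14 ]
9 [0.561 0.032 0.138]
12 [0.547 0.089 0.136]
15 [0.527 0.145 0.134]
18 [0.503 0.198 0.13 ]
```

>>> move_arm --pt "0 18.7 -4.1 1 -1.23 0.43 -1.9" --pt "0 18.7 -4.1 1 -1.23 0.43 -1.9" --pt "0 18.7 -4.1 1 -1.23 0.43 -1.9" --pt "0 18.7 -4.1 1 -1.23 0.43 -1.9" --pt "0 18.7 -4.1 1 -1.23 0.43 -1.9" --pt "0 18.7 -4.1 1 -1.23 0.43 -1.9" --pt "0 18.7 -4.1 1 -1.23 0.43 -1.9" --pt "0 18.7 -4.1 1 -1.23 0.43 -1.9" --pt "0 18.7 -4.1 1 -1.23 0.43 -1.9" --pt "0 18.7 -4.1 1 -1.23 0.43 -1.9"

```text
clock: 5.67
eef_pos: [0.5382, 0.0274, 0.2311]
tool_rot: [0.659, 0.743, 0.095, 0.058]
ft_force: [1.4, -0.9, -1.7]
grip_width: 0.0218
grasp_force: 57.8
```

>>> move_arm --pt "0 18.7 -4.1 1 -1.23 0.43 -1.9" --pt "0 18.7 -4.1 1 -1.23 0.43 -1.9" --pt "0 18.7 -4.1 1 -1.23 0.43 -1.9" --pt "0 18.7 -4.1 1 -1.23 0.43 -1.9" --pt "0 18.7 -4.1 1 -1.23 0.43 -1.9" --pt "0 18.7 -4.1 1 -1.23 0.43 -1.9" --pt "0 18.7 -4.1 1 -1.23 0.43 -1.9" --pt "0 18.7 -4.1 1 -1.23 0.43 -1.9" --pt "0 18.7 -4.1 1 -1.23 0.43 -1.9" --pt "0 18.7 -4.1 1 -1.23 0.43 -1.9"

```text
clock: 6.5
eef_pos: [0.4531, 0.1967, 0.2136]
tool_rot: [0.514, 0.829, 0.187, 0.116]
ft_force: [-0.5, 0.6, -1.7]
grip_width: 0.022
grasp_force: 57.8
```

>>> move_arm --pt "0 0 0 0 0 0 0" --pt "0 0 0 0 0 0 0" --pt "0 0 0 0 0 0 0"

```text
clock: 6.75
eef_pos: [0.4549, 0.1962, 0.2152]
tool_rot: [0.515, 0.829, 0.187, 0.117]
ft_force: [-0.5, -0.9, -1.0]
grip_width: 0.0216
grasp_force: 57.8
```

```bash
python3 -c "
from h import *
where();plan(goal(.02),RF,5)"
```

```text
tip in tile mm [-1.5 -1.4 70.1] axis err deg 0.16 F.n -0.56 [0.4549 0.1962 0.2152]
t=6.750 row mm [ 0.28  0.26 10.03] deg [-0.032 -0.001  0.019] F [-0.45 -0.93 -1.02] w 0.0216 57.8
```

>>> move_arm --pt "0 0.3 0.3 10 0 0 0" --pt "0 0.3 0.3 10 0 0 0" --pt "0 0.3 0.3 10 0 0 0" --pt "0 0.3 0.3 10 0 0 0" --pt "0 0.3 0.3 10 0 0 0" --pt "0 0 0 4 0 0 0" --pt "0 0 0 0 0 0 0" --pt "0 0 0 0 0 0 0"

```text
clock: 7.42
eef_pos: [0.477, 0.2084, 0.1679]
tool_rot: [0.515, 0.828, 0.187, 0.117]
ft_force: [0.7, -0.3, -1.9]
grip_width: 0.022
grasp_force: 57.8
```

```bash
python3 -c "
from h import *
import cv2
where()
s=bot.camera('side');t=bot.camera('top')
f=lambda im,x,y:cv2.resize(im[y:y+100,x:x+80],(400,500),interpolation=cv2.INTER_CUBIC)
cv2.imwrite('pics/near.png',np.hstack([f(s,258,135),f(t,164,240)]))
print(proj('side',DOT),proj('top',DOT))
o=bot.get_obs();print(proj('side',o['eef_pos']+R.from_quat(o['tool_rot']).apply(TIP)))
"
```

```text
tip in tile mm [ 0.9 -0.2 16.6] axis err deg 0.09 F.n -1.86 [0.477  0.2084 0.1679]
[[298.16280253 190.04209538]] [[201.37416024 282.12520682]]
[[295.46929056 184.75104201]]
```

View pics/near.png

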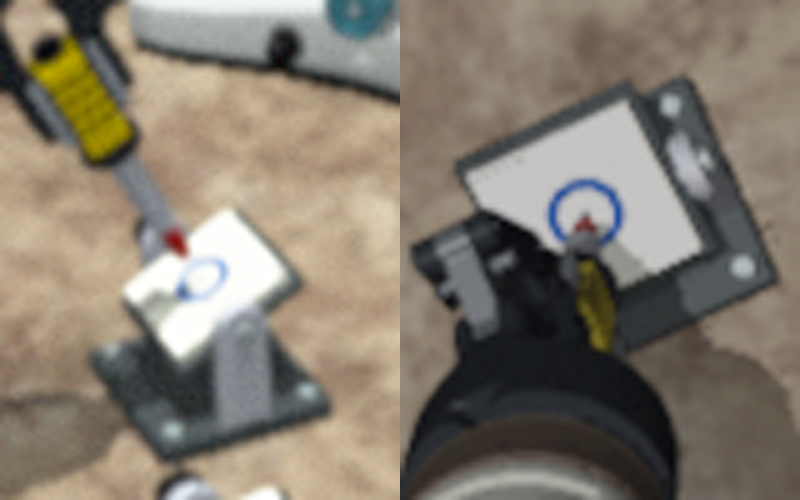

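The tip (red, side crop (183,255), top crop (585,222)) sits just above the ring (side centre (204,278)), roughly on the normal. I approach now, averaging force to find contact.

```bash
cat >> h.py <<'E'
def avg(n=12):
    F=[];P=[]
    for _ in range(n):
        bot.camera("side");o=bot.get_obs();F.append(o["ft_force"]@TR);P.append((o["eef_pos"]+R.from_quat(o["tool_rot"]).apply(TIP)-DOT)@TR*1e3)
    print("t",round(o["clock"],2),"F tile",np.mean(F,0).round(2),"sd/n",(np.std(F,0)/n**.5).round(2),"tip",np.mean(P,0).round(2),"grip",round(float(o["grasp_force"]),1))
E
python3 -c "
from h import *
avg()"
```

```text
t 8.12 F tile [-0.72 -0.04 -1.34] sd/n [0.15 0.11 0.17] tip [ 1.45  0.39 17.11] grip 57.8
```

>>> move_arm --pt "0 0 0 4 0 0 0" --pt "0 0 0 4 0 0 0" --pt "0 0 0 3 0 0 0" --pt "0 0 0 2 0 0 0" --pt "0 0 0 0 0 0 0"

```text
clock: 8.53
eef_pos: [0.4815, 0.2113, 0.1555]
tool_rot: [0.514, 0.829, 0.187, 0.117]
ft_force: [-0.5, 0.5, -1.2]
grip_width: 0.0217
grasp_force: 57.8
```

```bash
python3 -c "
from h import *
avg()"
```

```text
t 9.13 F tile [-0.69  0.16 -1.04] sd/n [0.14 0.12 0.11] tip [1.17 0.42 3.82] grip 57.8
```

>>> move_arm --pt "0 0 0 1.5 0 0 0" --pt "0 0 0 1.5 0 0 0" --pt "0 0 0 0 0 0 0"

```text
clock: 9.38
eef_pos: [0.4828, 0.2119, 0.1533]
tool_rot: [0.514, 0.829, 0.188, 0.117]
ft_force: [-0.4, -0.8, -1.7]
grip_width: 0.0218
grasp_force: 57.8
```

```bash
python3 -c "
from h import *
avg()"
```

```text
t 9.98 F tile [-0.89  0.26 -0.96] sd/n [0.08 0.13 0.16] tip [1.08 0.44 0.78] grip 57.8
```

>>> move_arm --pt "0 0 0 1.5 0 0 0" --pt "0 0 0 1.5 0 0 0" --pt "0 0 0 0 0 0 0"

```text
clock: 10.23
eef_pos: [0.4843, 0.2127, 0.151]
tool_rot: [0.514, 0.829, 0.188, 0.117]
ft_force: [0.0, -0.4, -0.3]
grip_width: 0.0219
grasp_force: 57.9
```

```bash
python3 -c "
from h import *
avg(16)"
```

```text
t 11.03 F tile [-0.1   0.16  0.33] sd/n [0.1  0.1  0.16] tip [ 1.34  0.44 -2.12] grip 57.9
```

Contact: about +1.4 N, i.e. 1.5–2 mm pressed. 4 mm more brings it to half way.

>>> move_arm --pt "0 0 0 1 0 0 0" --pt "0 0 0 1 0 0 0" --pt "0 0 0 1 0 0 0" --pt "0 0 0 1 0 0 0" --pt "0 0 0 0 0 0 0"

```text
clock: 11.45
eef_pos: [0.4857, 0.2134, 0.1473]
tool_rot: [0.514, 0.829, 0.188, 0.117]
ft_force: [0.0, 0.5, 0.7]
grip_width: 0.0221
grasp_force: 58.0
```

```bash
python3 -c "
from h import *
import cv2
avg(20);where()
s=bot.camera('side');t=bot.camera('top')
f=lambda im,x,y:cv2.resize(im[y:y+100,x:x+80],(400,500),interpolation=cv2.INTER_CUBIC)
cv2.imwrite('pics/press.png',np.hstack([f(s,258,135),f(t,164,240)]))
"
```

```text
t 12.45 F tile [ 0.24 -0.17  1.07] sd/n [0.12 0.12 0.13] tip [ 1.24  0.45 -6.16] grip 57.9
tip in tile mm [ 1.2  0.4 -6.2] axis err deg 0.04 F.n 0.22 [0.4857 0.2134 0.1475]
```

View pics/press.png

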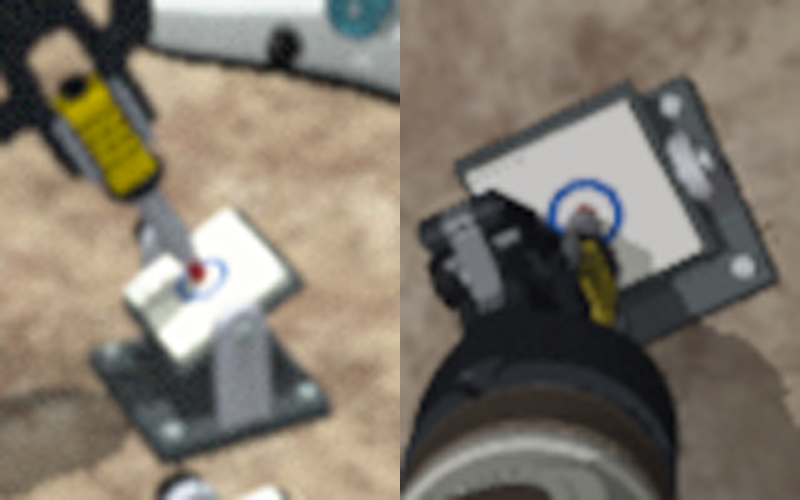

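The red tip sits inside the blue ring (side crop (197,273), ring centre (204,278); top crop (585,212)), visibly shortened. The force rise of about 2.2 N means roughly 5 mm pressed, and the axis error is under 1°. I hand the job in.

```bash
python3 -c "
from workcell import bot
print(bot.job_done())"
```

```text
the job is handed in; nothing more can be done
None
```

I handed the job in with the probe still gripped and its red tip inside the blue ring. It is square to the tile within about 1° and pressed in about 5 mm of 12, estimated from a force rise of about 2.2 N; no verdict came back.

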